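# Isolate the backup battery and snap the terminal cap home

## Task

On the white battery backup unit, first throw the red isolator handle fully over to its off stop (the green mark), then push the loose red cap, mouth down, onto the bare brass stud until it clicks, and keep pressing after the click so that it sits flush on the brass collar. Finish while still holding the cap and pressing it down firmly (about 10 N); do not let go. Leave the other things on the desk where they are.

Things in the scene. Friction and masses are not known exactly. Their poses are not given: they have to be found in the camera images.
- power_unit: white battery backup unit, fixed (position and yaw vary), a box 140 (its x) x 260 (its y) x 60 mm high; origin at the centre of its underside. On its top, along its y: isolator handle at y = +85 mm, bare brass stud at y = -10 mm, a second stud under a black cap (38 mm diameter, top 100 mm above the desk; leave it) at y = -85 mm
- isolator (a joint): isolator handle, turns about the unit's y axis: 0 = on, leaning 0.6 rad from upright to the unit's -x side (red mark, towards the robot); 1.2 = off, leaning 0.6 rad to its +x side (green mark). Its heavy grip (about 0.15 kg) makes it fall by itself to the stop on whichever side of upright it is; about 1 N pushes it over
- isolator_pivot (a point): on the handle's hinge axis, 74 mm above the desk, midway between two black cheeks (50 mm along x, 44 mm wide over all, up to 82 mm above the desk)
- isolator_tip (a point): centre of the red cross grip (a bar 18 mm diameter, 36 mm long along the unit's y) at the end of the 11 mm steel handle rod, 62 mm from the pivot
- stud_seat: fixed brass collar, 44 mm diameter, round the foot of the bare upright stud; origin at the centre of its upper face, 66 mm above the desk, 6 mm above the unit's top
- stud_tip (a point): top of the brass stud, 28 mm above the collar; stud 20 mm diameter, last 6 mm tapering to 9 mm. Four sprung steel leaves stand out to 29 mm diameter, lower ends 6.5 mm above the collar. They meet the cap's mouth 15 mm above the collar, resist with a force rising to some 8 to 15 N, and click (force drops to nothing) with the mouth 8 to 4 mm above it; from there it goes freely down to the collar
- cap: loose red snap cap, a round cup 38 mm diameter, 40 mm high, about 35 g, standing mouth down on the desk left or right of the unit; origin at the centre of its mouth (underside), z up. Its mouth is 23 mm wide for the first 3 mm, then 31 mm; inside depth 36 mm. It is home when its origin meets the collar's origin
- stapler: chrome steel stapler, 125 x 38 x 55 mm, bystander; origin at the centre of its underside
- tiffin: round green plastic lunch box, 122 mm diameter, 66 mm high, bystander; origin at the centre of its underside
- pen_holder: white ceramic cup with pens, 76 mm diameter, 95 mm high, pens up to 145 mm, bystander; origin at the centre of its underside
- paperweight: clear glass dome, 72 mm diameter, 31 mm high, bystander, stands on the side of the unit where the cap is not; origin at the centre of its underside
- pencil_tin: flat aluminium tin, 60 x 190 x 24 mm, bystander; origin at the centre of its underside
Mind the look-alikes: they are no part of the job. Of the things like the cap, leave any that is brown or turquoise; of the rest the smaller one is meant.

How it is judged:
By the outcome, as a careful person would: the job done as asked, in the order asked, and still so for the second after the job is handed in, while the arm keeps its last pose, push and grip.
It also fails if it takes over 56 s, if anything falls off the work surface, if the arm or the gripper's body presses on something with over 40 N, if the wrist force passes 120 N, or if a joint passes its speed limit or range.

## Robot

A 7-joint arm with a two-finger parallel gripper is mounted at the origin on the work surface. World frame = base frame: x ahead of the robot, y to its left, z up, the work surface at z = 0. Lengths are in m, angles in rad, forces in N, time in s.
With the tool pointing down it reaches from about 0.425 to 1.025 m from the base axis. Payload 3.6 kg.
Tool frame: the origin (TCP) lies between the finger pads; the fingertips stand nose_length ahead of it and the grasp point (between the pads) is the TCP (nose_length is the distance from the TCP to the fingertips, in m); z points along the fingers, y is the line along which they close (so a half turn about z gives the same grasp; the last joint's range is limited). The gripper opens to 85 mm and grips with 20 to 120 N. Pads are 22 mm wide; open, the fingers measure 114 mm over their backs; the gripper's body (76 mm by 85 mm) begins 54 mm behind the grasp point. The pads swing forward as they close: fully open they stand 13 mm farther back than shut.
Start: joints at [1.23, 0.591, 0.048, 1.609, -0.033, 0.943, -0.034], TCP at [0.177, -0.703, 0.25] pointing down, gripper open.
Joint ranges: [-2.69, 2.69], [-0.47, 2.24], [-1.27, 1.36], [0.19, 2.51], [-1.53, 4.68], [0.08, 2.07], [-3.09, 3.09]. Speed limits (rad/s): [2.57, 2.57, 3.14, 3.14, 3.14, 3.14, 3.14].

## Interface

Orientations are given as [roll, pitch, yaw] about the fixed x, y, z axes, in that order (R = Rz(yaw) Ry(pitch) Rx(roll)).
In Python, from workcell import * gives the robot as it stands. The module is installed in compiled form; this text tells all that it offers.
- The arm moves only by the tool play_rows, never from a script. Its argument "steps" is a list of rows, each a list of 7 numbers: the opening, from 0 (shut) to 1 (fully open), then the shift along the tool's x, y, z in mm, then the turn, a rotation vector about the tool's x, y, z in rad. A call has 1 to 8 rows; each row is the pose to reach, as a shift and turn from the pose commanded when the call began, along the tool's axes at that moment; what a row does not reach only later rows make up. A row lasts 1/10 s, in which the tool goes at most 50 mm and 8.59 degrees, less where a joint would pass 70% of its speed; a pose out of reach is approached as far as the arm can. A call with a gripper value outside its range is refused whole. The fingers move at their own pace and stop on an object; "squeeze" is the grip in N (left out, the last holds). Time passes only in rows, so rows that repeat a pose let the fingers close. It gives the time, the measured TCP pose, the force, the opening and the grip force at its end, in the units of the state.
- sense(): the state, without advancing time (a new reading comes with each control period).
- get_image(name): name is "scene" or "top" or "wrist"; returns (picture, depth): 420x560x3 uint8, red, green, blue; 420x560 float32, m along the optical axis (not along the pixel's ray), 0 where there is no reading.
- camera_model(name): a dict with "fx", "fy", "cx", "cy" (pixels), "position" and "rotation" of the camera in the world. Camera axes: x right, y down, z forward; pixel columns grow to the right and rows downward; lengths in m; the calibration is good to about 2 mm. A picture is of the moment at which its call begins: read the wrist's pose just before it. camera_model takes no time and is no camera call; for the wrist camera it gives the pose at the moment of the call.
- sign_off(): hands the job in; it is judged then, once.
The state is a dict: "t": time; "q": joint angles; "dq": joint speeds; "effort": joint torques, N m; "position": TCP position; "tool_rot": TCP orientation; "wrist_force": force on the tool from outside, world axes, zero at the start; "torque": the same for the moment, N m; "width": finger opening in m; "gripper_force": force on a finger pad.
Only numpy, scipy, OpenCV 4.12 (cv2) and the standard library are available. Lean on these libraries where they do the work, as an engineer would, in place of code of your own. Each camera call takes 0.05 s, during which the arm holds its last target. There are 200 camera calls.

## Working session

There is one attempt and no reset: what is moved stays moved. The work goes in short steps, Python scripts to look and compute and a tool call to move; the robot and the scene stay as the last step left them, time stands still between calls to the robot, and variables do not carry over. Pictures are saved under pics/ and viewed, at most 10 in all, crops included, and the job is handed in when it is done.

Besides the shell and the picture viewer there is one more tool, called as name(argument=value, ...) on one line, values as JSON. play_rows: Moves the arm, as the interface text tells. Its arguments: {"type":"object","properties":{"steps":{"type":"array"},"squeeze":{"type":"number"}},"required":["steps"]}

```bash
mkdir -p pics; cat > h.py <<'E'
from workcell import *
import numpy as np, cv2
def snap(n,f):
    p,d=get_image(n); m=camera_model(n)
    cv2.imwrite(f'pics/{f}.png',p[:,:,::-1]); np.savez(f'pics/{f}.npz',p=p,d=d,**m); return p,d,m
def load(f):
    z=np.load(f'pics/{f}.npz'); return z['p'],z['d'],{k:z[k] for k in z.files if k not in 'pd'}
def ray(m,u,v):
    r=np.array([(u-m['cx'])/m['fx'],(v-m['cy'])/m['fy'],1.]); return m['position'],m['rotation']@r
def onz(m,u,v,z):
    o,d=ray(m,u,v); return o+d*(z-o[2])/d[2]
def pt(m,u,v,dep):
    o,d=ray(m,u,v); return o+d*dep
def tri(m1,a,m2,b):
    o1,d1=ray(m1,*a);o2,d2=ray(m2,*b)
    s=np.linalg.lstsq(np.c_[d1,-d2],o2-o1,rcond=None)[0]
    p,q=o1+d1*s[0],o2+d2*s[1]; return (p+q)/2,np.linalg.norm(p-q)
E
python3 - <<'E'
from h import *
np.set_printoptions(precision=4,suppress=True)
print(sense())
a=snap('scene','s0');b=snap('top','t0')
for x in(a,b): print(x[2])
E
```

```text
{'t': 0.0, 'q': array([ 1.2305,  0.5921,  0.0483,  1.6098, -0.0333,  0.9427, -0.0337]), 'dq': array([ 0.0003, -0.0003,  0.0006,  0.0008, -0.0011,  0.0007, -0.0003]), 'effort': array([ -0.0006, -54.8696,   1.5469, -19.8125,   0.0095,   0.0089,
         0.    ]), 'position': array([ 0.1769, -0.7023,  0.2491]), 'tool_rot': array([-3.1393,  0.0001,  0.2469]), 'wrist_force': array([ 0.2605,  0.2749, -0.1651]), 'torque': array([-0.0054, -0.021 ,  0.0192]), 'gripper_force': 0.0, 'width': 0.08535695190215108}
{'fx': 502.9404197440416, 'fy': 502.9404197440416, 'cx': 273.1615584599659, 'cy': 206.51875274155302, 'position': array([ 1.2952, -0.6828,  1.0976]), 'rotation': array([-2.3739, -0.0074,  0.7939])}
{'fx': 463.48641937503265, 'fy': 463.48641937503265, 'cx': 280.3564838353037, 'cy': 209.8474430887541, 'position': array([ 0.4421, -0.011 ,  1.1783]), 'rotation': array([-3.0167,  0.0193, -1.5765])}
```

```bash
sed -i "s/^import numpy.*/import numpy as np, cv2\nfrom scipy.spatial.transform import Rotation as R/; s/return m\['position'\],m\['rotation'\]@r/return m['position'],R.from_euler('xyz',m['rotation']).apply(r)/" h.py
python3 - <<'E'
import workcell; print([k for k in dir(workcell) if k[0]!='_']); print(getattr(workcell,'nose_length',None))
E
```

```text
['MotionError', 'camera_model', 'get_image', 'nose_length', 'sense', 'sign_off']
0.019
```

View pics/s0.png

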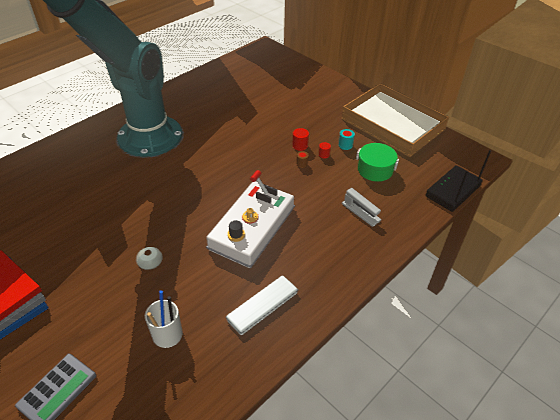

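View pics/t0.png

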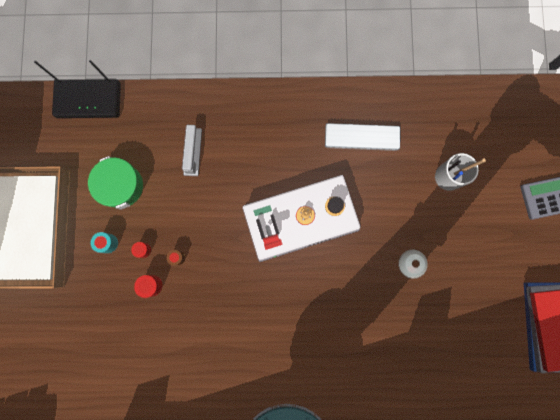

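```bash
python3 - <<'E'
from h import *
np.set_printoptions(precision=4,suppress=True)
for f in('s0','t0'):
    p,d,m=load(f); h=cv2.cvtColor(p,cv2.COLOR_RGB2HSV)
    print(f)
    for nm,mk in (('red',((h[...,0]<6)|(h[...,0]>174))&(h[...,1]>170)&(h[...,2]>50)),('turq',(abs(h[...,0].astype(int)-92)<8)&(h[...,1]>120)&(h[...,2]>60)),('green',(abs(h[...,0].astype(int)-65)<15)&(h[...,1]>110)&(h[...,2]>50)),('white',(h[...,1]<30)&(h[...,2]>140)),('gold',(abs(h[...,0].astype(int)-20)<6)&(h[...,1]>150)&(h[...,2]>120))):
        n,l,st,c=cv2.connectedComponentsWithStats(mk.astype(np.uint8))
        for i in range(1,n):
            if st[i,4]>25 :
                ys,xs=np.where(l==i); ok=d[ys,xs]>0
                if not ok.any(): continue
                P=np.array([pt(m,u,v,d[v,u]) for u,v in zip(xs[ok],ys[ok])])
                zt=np.percentile(P[:,2],95); top=P[abs(P[:,2]-zt)<.006]
                if P[:,0].max()>1.3: continue
                print(nm,c[i],st[i],'ztop',zt,'ctr',(top.min(0)+top.max(0))[:2]/2,'ext',np.ptp(top,axis=0)[:2])
p,d,m=load('t0')
c=np.hstack([cv2.resize(p[215:315,60:220],(800,500),interpolation=cv2.INTER_CUBIC)]);cv2.imwrite('pics/c0.png',c[:,:,::-1])
E
```

```text
s0
red [300.0473 138.817 ] [293 128  16  23 317] ztop 0.059353306223187074 ctr [0.4039 0.3339] ext [0.0523 0.0568]
red [346.7714 132.9714] [343 131   8   5  35] ztop 0.056092638423316 ctr [0.5089 0.4498] ext [0.0269 0.0278]
red [324.0788 149.6   ] [319 142  12  17 165] ztop 0.042756525764184955 ctr [0.4926 0.3574] ext [0.0402 0.035 ]
red [255.0137 175.4247] [250 170  11  12  73] ztop 0.13491446737996374 ctr [0.5097 0.0281] ext [0.021  0.0336]
red [253.3043 190.8261] [249 186  10  10  46] ztop 0.06481578263975178 ctr [0.5004 0.027 ] ext [0.0233 0.0431]
red [ 13.9452 286.1739] [   0  250   42   71 1570] ztop 0.06909339608347523 ctr [ 0.3019 -0.6359] ext [0.1875 0.1024]
turq [345.8318 140.271 ] [339 129  16  21 214] ztop 0.05299460384245579 ctr [0.5085 0.449 ] ext [0.0511 0.0526]
green [376.4894 161.3002] [ 358  143   40   38 1226] ztop 0.06882809103449045 ctr [0.6588 0.4201] ext [0.1182 0.1211]
green [278.9524 200.9762] [275 196   9  10  42] ztop 0.06500162294395895 ctr [0.5845 0.053 ] ext [0.0171 0.0398]
green [ 61.9714 394.595 ] [ 38 371  49  49 595] ztop 0.023008921082455336 ctr [ 0
[... 4174 characters left out ...]

white [362.4243 136.3205] [ 325  124   75   26 1763] ztop 0.02751609931298009 ctr [ 0.7758 -0.2006] ext [0.0646 0.1871]
white [455.0631 170.9977] [437 153  40  33 444] ztop 0.09710232331093552 ctr [ 0.6735 -0.4178] ext [0.0759 0.0693]
white [301.7196 217.1634] [ 243  175  117   86 5007] ztop 0.06391441373474635 ctr [ 0.5658 -0.0395] ext [0.1989 0.2809]
white [ 26.2582 226.5218] [   0  176   56  104 5515] ztop 0.04026909493734765 ctr [0.5484 0.6488] ext [0.2588 0.1454]
white [121.5952 205.5476] [116 202  11   7  42] ztop 0.06395205985476426 ctr [0.5988 0.4015] ext [0.0123 0.0224]
white [413.1458 266.3248] [401 254  26  24 391] ztop 0.0319415289382291 ctr [ 0.4514 -0.318 ] ext [0.0462 0.0466]
```

View pics/c0.png

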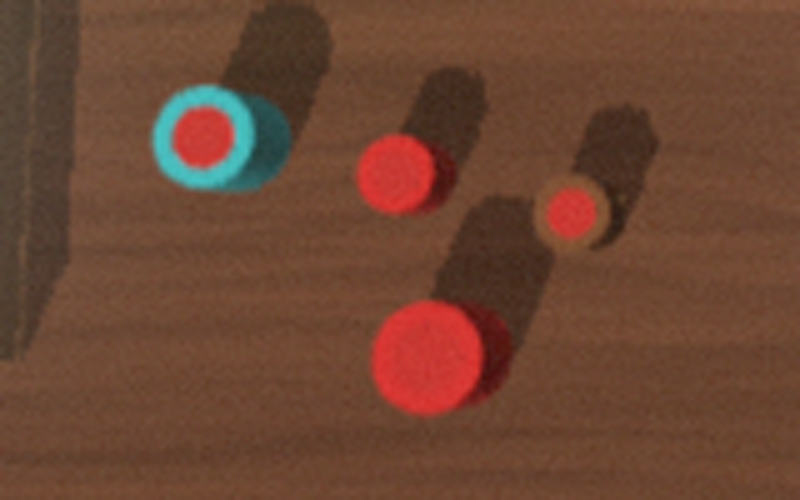

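The top view shows four look-alikes: turquoise (101,243), big red (146,286), brown (175,258) and small plain red (139,250). The crop confirms the small plain red one at (139,250) in top and (325,150) in scene. Next I'll measure the unit pose.

```bash
python3 - <<'E'
from h import *
np.set_printoptions(precision=4,suppress=True)
p,d,m=load('t0'); _,_,ms=load('s0')
h=cv2.cvtColor(p,cv2.COLOR_RGB2HSV)
mk=((h[...,1]<40)&(h[...,2]>110)).astype(np.uint8); n,l,st,c=cv2.connectedComponentsWithStats(mk); k=l[190,330] or l[230,345]
ys,xs=np.where(l==k); hull=cv2.convexHull(np.c_[xs,ys].astype(np.int32))[:,0]
W=np.array([onz(m,u,v,.06)[:2] for u,v in hull]); r=cv2.minAreaRect((W*1000).astype(np.float32)); print('unit',r)
print('cap tri',tri(ms,(325,145),m,(139,249)), 'by top plane', onz(m,139,249.5,.04))
w=camera_model('wrist'); s=sense(); print(w,s['position'])
Rt=R.from_euler('xyz',s['tool_rot']); print('cam in tool',Rt.inv().apply(w['position']-s['position']), (Rt.inv()*R.from_euler('xyz',w['rotation'])).as_matrix())
E
```

```text
unit ((563.5961303710938, -40.21879577636719), (143.97622680664062, 259.6177978515625), 17.142818450927734)
cap tri (array([0.491 , 0.3591, 0.0413]), np.float64(0.0010709521240839426)) by top plane [0.4895 0.359  0.04  ]
{'fx': 353.7638453128727, 'fy': 353.7638453128727, 'cx': 278.60654379799143, 'cy': 208.90985210714814, 'position': array([ 0.2551, -0.6825,  0.3723]), 'rotation': array([ 2.8213,  0.0023, -1.3236])} [ 0.177  -0.7023  0.2492]
cam in tool [ 0.0807 -0.0004 -0.123 ] [[ 0.0003 -0.9492 -0.3147]
 [ 1.      0.0004 -0.0001]
 [ 0.0002 -0.3147  0.9492]]
```

play_rows(steps=[[0,467,-612,0,0,0,-0.052],[0,467,-612,0,0,0,-0.052],[0,467,-612,0,0,0,-0.052],[0,467,-612,0,0,0,-0.052],[0,467,-612,0,0,0,-0.052],[0,467,-612,0,0,0,-0.052],[0,467,-612,0,0,0,-0.052],[0,467,-612,0,0,0,-0.052]])

```text
t: 0.9
position: [0.335, -0.3334, 0.2502]
tool_rot: [-3.141, 0.0, 0.299]
wrist_force: [0.9, 0.8, 0.6]
width: 0.0
gripper_force: 0.0
```

play_rows(steps=[[0,238,-280,0,0,0,0],[0,238,-280,0,0,0,0],[0,238,-280,0,0,0,0],[0,238,-280,0,0,0,0],[0,238,-280,0,0,0,0],[0,238,-280,0,0,0,0],[0,238,-280,0,0,0,0],[0,238,-280,0,0,0,0]])

```text
t: 1.7
position: [0.4818, 0.0082, 0.2506]
tool_rot: [-3.14, -0.003, 0.306]
wrist_force: [0.1, -0.9, 0.4]
width: -0.0001
gripper_force: 0.0
```

```bash
python3 - <<'E'
from h import *
s=sense(); print(s['position'],s['tool_rot'],s['q']); snap('wrist','w1')
E
```

```text
[0.48175333 0.00815875 0.25059729] [-3.13970956e+00 -3.08737660e-03  3.06491583e-01] [ 0.04035308  0.29192469 -0.18396635  2.13923487  0.07685523  0.71382658
 -1.45829629]
```

View pics/w1.png

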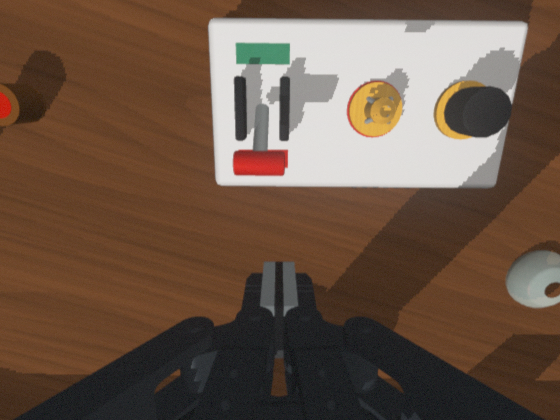

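The wrist view shows the grip bar at (260,162), the collar around (375,110), and the closed fingers at column 279. The unit is square to the tool.

```bash
python3 - <<'E'
from h import *
np.set_printoptions(precision=4,suppress=True)
p,d,m=load('w1'); h=cv2.cvtColor(p,cv2.COLOR_RGB2HSV)
g=((abs(h[...,0].astype(int)-20)<8)&(h[...,1]>120)&(h[...,2]>60)).astype(np.uint8); g[:,430:]=0
q=max(cv2.findContours(cv2.morphologyEx(g,cv2.MORPH_CLOSE,np.ones((5,5))),0,1)[0],key=cv2.contourArea)
e=cv2.fitEllipse(cv2.convexHull(q)); print(e,'collar',onz(m,*e[0],.066))
r=((h[...,0]<5)|(h[...,0]>175))&(h[...,1]>150)&(h[...,2]>60); r[:,:220]=0;r[:,320:]=0;r=r.astype(np.uint8)
ys,xs=np.where(r); print('red',xs.min(),xs.max(),ys.min(),ys.max()); b=((xs.min()+285)/2,163)
for z in(.115,.125): print(onz(m,*b,z))
w=(h[...,1]<60)&(h[...,2]>140);n,l,st,c=cv2.connectedComponentsWithStats(w.astype(np.uint8)); k=l[40,350]
ys,xs=np.where(l==k); hull=cv2.convexHull(np.c_[xs,ys].astype(np.int32))[:,0]
W=np.array([onz(m,u,v,.06)[:2] for u,v in hull]); R_=cv2.minAreaRect((W*1000).astype(np.float32)); print('unit',R_)
# stud tip: gold pixels by depth
ys,xs=np.where(g>0); P=np.array([pt(m,u,v,d[v,u]) for u,v in zip(xs,ys)]); T=P[P[:,2]>.088]; print('studtip',len(T),T.mean(0),T[:,2].max(), 'collar z',np.median(P[P[:,2]<.075][:,2]))
ys,xs=np.where((r>0));P=np.array([pt(m,u,v,d[v,u]) for u,v in zip(xs,ys)]);T=P[P[:,2]>.1];print('grip',T.min(0),T.max(0))
E
```

```text
((191.44456481933594, 236.56565856933594), (476.9544677734375, 674.2971801757812), 169.40176391601562) collar [0.4114 0.0735 0.066 ]
red 234 286 150 174
[0.5074 0.0328 0.115 ]
[0.5094 0.0328 0.125 ]
unit ((567.3534545898438, -36.63105773925781), (136.8727569580078, 255.28656005859375), 17.079612731933594)
studtip 610 [ 0.5606 -0.0143  0.1966] 0.3739033487058803 collar z -0.0006720353780149957
grip [0.498  0.0153 0.1241] [0.5587 0.0512 0.3739]
```

play_rows(steps=[[0,-20,-15,30,0,0,0],[0,-20,-15,75,0,0,0],[0,-20,-15,119,0,0,0],[0,-20,-15,119,0,0,0],[0,0,-15,119,0,0,0],[0,10,-15,119,0,0,0],[0,22,-15,119,0,0,0],[0,34,-15,119,0,0,0]])

```text
t: 2.55
position: [0.5082, 0.0262, 0.1326]
tool_rot: [3.141, -0.0, 0.298]
wrist_force: [-1.6, -1.2, 1.1]
width: -0.0002
gripper_force: 0.5
```

play_rows(steps=[[0,10,0,0,0,0,0],[0,20,0,0,0,0,0],[0,30,0,0,0,0,0],[0,36,0,0,0,0,0],[0,36,0,0,0,0,0],[0,36,0,0,0,0,0]])

```text
t: 3.15
position: [0.5419, 0.0371, 0.1311]
tool_rot: [-3.142, 0.001, 0.299]
wrist_force: [0.5, 0.6, 0.1]
width: -0.0003
gripper_force: 0.0
```

play_rows(steps=[[0,-5,0,-50,0,0,0],[0,-30,0,-100,0,0,0],[0,-30,40,-120,0,0,0],[0,-30,65,-120,0,0,0],[0,-30,65,-120,0,0,0],[0,-30,65,-120,0,0,0]])

```text
t: 3.75
position: [0.5318, -0.0344, 0.251]
tool_rot: [-3.141, 0.001, 0.297]
wrist_force: [-0.5, 0.5, -0.5]
width: -0.0001
gripper_force: 0.0
```

```bash
python3 - <<'E'
from h import *
s=sense(); print(s['position'],s['tool_rot'],s['t']); snap('wrist','w2')
E
```

```text
[ 0.53176772 -0.03436425  0.25104288] [-3.14121008e+00  1.11469024e-03  2.96971126e-01] 3.75
```

View pics/w2.png

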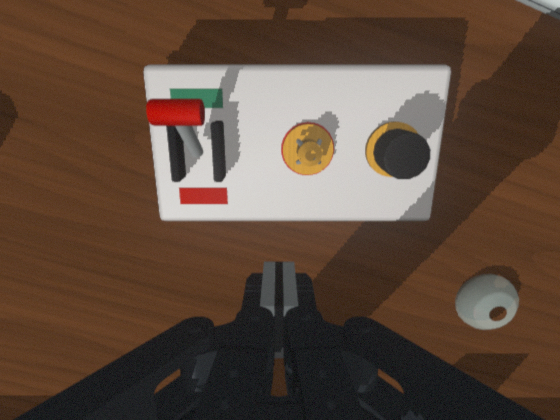

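The handle now leans over the green mark at (176,112), and the collar is at (307,149). Next I'll measure the collar and stud from both wrist views.

```bash
python3 - <<'E'
from h import *
np.set_printoptions(precision=4,suppress=True)
C=[]
for f,(u0,u1,v0,v1) in(('w1',(335,415,70,145)),('w2',(272,345,115,185))):
    p,d,m=load(f); h=cv2.cvtColor(p,cv2.COLOR_RGB2HSV); g=np.zeros(d.shape,np.uint8)
    g[v0:v1,u0:u1]=(h[v0:v1,u0:u1,1]>90)
    n,l,st,_=cv2.connectedComponentsWithStats(g); k=1+st[1:,4].argmax(); q=max(cv2.findContours((l==k).astype(np.uint8),0,1)[0],key=cv2.contourArea)
    e=cv2.fitEllipse(cv2.convexHull(q)); C.append((m,e[0])); print(f,e,onz(m,*e[0],.066))
    ys,xs=np.where(l==k);P=np.array([pt(m,u,v,d[v,u]) for u,v in zip(xs,ys)]); 
    T=P[P[:,2]>.089]; print('tip n',len(T),T.mean(0),T.max(0),'mid',(T.min(0)+T.max(0))/2,'low z',np.median(P[P[:,2]<.078][:,2]))
    lo=P[(P[:,2]<.072)&(P[:,2]>.062)]; print('collar depth ctr',(lo.min(0)+lo.max(0))/2,np.ptp(lo,axis=0))
print(tri(*C[0],*C[1]))
E
```

```text
w1 ((374.1501159667969, 108.52032470703125), (53.268218994140625, 58.001380920410156), 35.796817779541016) [ 0.571  -0.0456  0.066 ]
tip n 272 [ 0.5703 -0.0421  0.1045] [0.5794 0.0335 0.3739] mid [ 0.569  -0.011   0.2315] low z 0.06516767528070871
collar depth ctr [ 0.5703 -0.0465  0.0667] [0.0451 0.0449 0.0093]
w2 ((307.1971130371094, 148.28335571289062), (52.0573844909668, 53.19286346435547), 49.156490325927734) [ 0.571  -0.0464  0.066 ]
tip n 222 [ 0.5728 -0.0447  0.1062] [ 0.6088 -0.0091  0.3737] mid [ 0.5856 -0.032   0.2313] low z 0.06484004354520406
collar depth ctr [ 0.5701 -0.0467  0.0669] [0.0438 0.0444 0.0098]
(array([ 0.5709, -0.0464,  0.064 ]), np.float64(0.0005661427330243872))
```

play_rows(steps=[[0.7,23,-360,0,0,0,-0.488],[0.7,23,-360,0,0,0,-0.488],[0.7,23,-360,0,0,0,-0.488],[0.7,23,-360,0,0,0,-0.488],[0.7,23,-360,0,0,0,-0.488],[0.7,23,-360,0,0,0,-0.488],[0.7,23,-360,0,0,0,-0.488],[0.7,23,-360,0,0,0,-0.488]])

```text
t: 4.6
position: [0.4442, 0.3256, 0.2513]
tool_rot: [-3.137, -0.002, 0.799]
wrist_force: [0.0, 1.4, 1.1]
width: 0.0599
gripper_force: 0.0
```

play_rows(steps=[[0.7,0,0,0,0,0,0],[0.7,0,0,0,0,0,0]])

```text
t: 4.8
position: [0.448, 0.3159, 0.2505]
tool_rot: [3.141, 0.003, 0.787]
wrist_force: [0.6, 0.3, -1.0]
width: 0.0598
gripper_force: 0.0
```

```bash
python3 - <<'E'
from h import *
np.set_printoptions(precision=4,suppress=True)
s=sense(); print(s['position'],s['tool_rot'],s['t'],s['width']); p,d,m=snap('wrist','w3')
h=cv2.cvtColor(p,cv2.COLOR_RGB2HSV); r=(((h[...,0]<6)|(h[...,0]>174))&(h[...,1]>170)&(h[...,2]>50)).astype(np.uint8)
n,l,st,c=cv2.connectedComponentsWithStats(r)
for i in range(1,n):
    if st[i,4]<60: continue
    ys,xs=np.where(l==i);P=np.array([pt(m,u,v,d[v,u]) for u,v in zip(xs,ys)]); zt=np.percentile(P[:,2],90); t=abs(P[:,2]-zt)<.004
    e=cv2.minEnclosingCircle(np.c_[xs[t],ys[t]].astype(np.float32)); print(c[i],st[i],zt,e,onz(m,*e[0],.04),(P[t].min(0)+P[t].max(0))/2)
E
```

```text
[0.448  0.3159 0.2505] [3.141  0.0027 0.7874] 4.8 0.059830914432321296
[214.2116  15.5453] [ 196    0   37   35 1082] 0.052994364829301074 ((213.5, 14.693548202514648), 19.95380401611328) [0.5099 0.454  0.04  ] [0.5106 0.4512 0.0518]
[277.8346 111.4983] [ 257   90   43   44 1433] 0.04053862640794771 ((277.895751953125, 111.2574462890625), 21.361440658569336) [0.4928 0.3605 0.04  ] [0.4924 0.3603 0.0396]
[230.4545 194.974 ] [ 200  162   60   66 3001] 0.05682544028037556 ((228.2391357421875, 199.28260803222656), 28.562118530273438) [0.399 0.336 0.04 ] [0.4035 0.3372 0.0557]
[326.4988 192.2333] [315 181  24  23 433] 0.040643032195871745 ((326.5, 192.5), 12.103818893432617) [0.4721 0.2726 0.04  ] [0.4719 0.2725 0.0397]
[504.6659 335.3176] [486 323  39  25 425] 0.06112621305996696 ((505.0, 335.0), 19.416587829589844) [0.5016 0.0069 0.04  ] [0.5015 0.0296 0.0602]
```

View pics/w3.png

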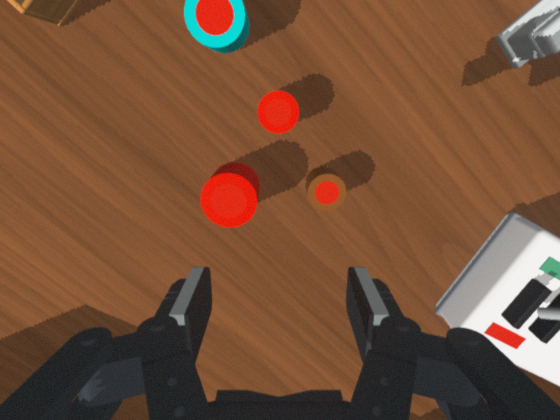

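The chosen small red cap is at (278,111), world (0.4926, 0.3604), top at 40 mm; the big red is at (229,199), brown at (326,192) and turquoise at (215,15). Grasping it now.

play_rows(steps=[[0.7,40,0,30,0,0,0],[0.7,63,0,75,0,0,0],[0.7,63,0,120,0,0,0],[0.7,63,0,165,0,0,0],[0.7,63,0,200,0,0,0],[0.7,63,0,225,0,0,0],[0.7,63,0,225,0,0,0],[0.7,63,0,225,0,0,0]])

```text
t: 5.65
position: [0.4939, 0.3599, 0.0264]
tool_rot: [3.141, 0.001, 0.784]
wrist_force: [-0.4, 0.2, 0.6]
width: 0.0597
gripper_force: 0.0
```

play_rows(steps=[[0.2,0,0,0,0,0,0],[0.2,0,0,0,0,0,0],[0.2,0,0,0,0,0,0],[0.2,0,0,0,0,0,0],[0.2,0,0,0,0,0,0],[0.2,0,0,0,0,0,0]], squeeze=70)

```text
t: 6.25
position: [0.4947, 0.3621, 0.0286]
tool_rot: [3.14, -0.003, 0.786]
wrist_force: [-0.1, -2.3, 6.5]
width: 0.0367
gripper_force: 70.2
```

play_rows(steps=[[0.2,0,0,-30,0,0,0],[0.2,0,0,-75,0,0,0],[0.2,0,0,-120,0,0,0],[0.2,0,0,-150,0,0,0],[0.2,0,0,-150,0,0,0],[0.2,0,0,-150,0,0,0]])

```text
t: 6.85
position: [0.4936, 0.3618, 0.1778]
tool_rot: [3.141, -0.003, 0.787]
wrist_force: [-0.2, 0.7, -0.9]
width: 0.0366
gripper_force: 70.1
```

```bash
python3 - <<'E'
from h import *
np.set_printoptions(precision=4,suppress=True)
s=sense(); print(s['position'],s['tool_rot'],s['t'],s['width'],s['wrist_force']); p,d,m=snap('wrist','w4');snap('scene','s4')
q,_,_=load('s4'); o=np.hstack([cv2.resize(p,(560,420)),cv2.resize(q[90:250,230:390],(240,240))[:240] if 0 else cv2.copyMakeBorder(cv2.resize(q[60:220,230:390],(240,240)),0,180,0,0,0)])
cv2.imwrite('pics/c4.png',o[:,:,::-1])
E
```

```text
[0.4936 0.3618 0.1778] [ 3.1409 -0.0027  0.7866] 6.85 0.03659343699923596 [-0.1909  0.7228 -0.9307]
```

View pics/c4.png

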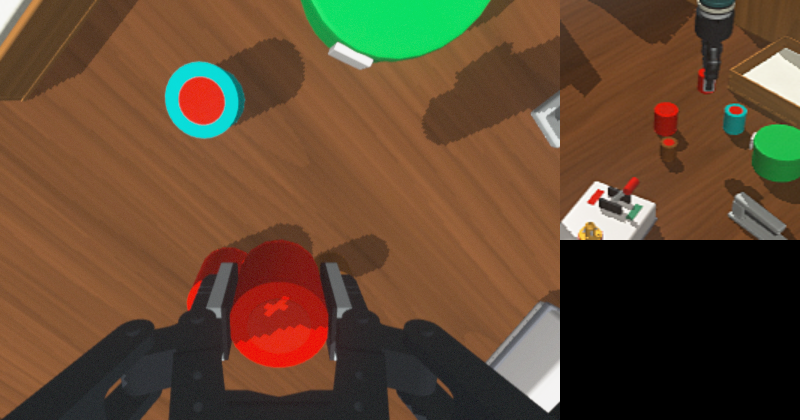

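The cap is held, with its top face around (280,325). I'll measure its pose in the hand.

```bash
cat > incap.py <<'E'
from h import *
np.set_printoptions(precision=4,suppress=True)
def incap(f,s):
    p,d,m=load(f); h=cv2.cvtColor(p,cv2.COLOR_RGB2HSV); r=(((h[...,0]<6)|(h[...,0]>174))&(h[...,1]>150))
    ys,xs=np.where(r&(d>0)&(d<.2)); T=R.from_euler('xyz',s['tool_rot'])
    P=T.inv().apply(np.array([pt(m,u,v,d[v,u]) for u,v in zip(xs,ys)])-s['position'])
    zt=np.median(P[ys>np.percentile(ys,70)][:,2]); t=abs(P[:,2]-zt)<.003; Q=P[t]
    c,*_=np.linalg.lstsq(np.c_[Q[:,:2],np.ones(len(Q))],Q[:,2],rcond=None)
    (cx,cy),rad=cv2.minEnclosingCircle((Q[:,:2]*1000).astype(np.float32))
    print('top z(tool)',zt,'n',len(Q),'slopes',c,'centre mm',cx,cy,rad, 'front edge x',P[:,0].max(),np.percentile(Q[:,0],99.5))
E
python3 - <<'E'
from incap import *
incap('w4',sense())
E
```

```text
top z(tool) -0.011744234904963855 n 7094 slopes [ 0.0094 -0.0004 -0.0117] centre mm -1.3158378601074219 -7.42537784576416 26.5609188079834 front edge x 0.01752635472221134 0.016770908502783077
```

play_rows(steps=[[0.2,0,0,-25,0,0,0],[0.2,-233,343,-25,0,0,0],[0.2,-233,343,-25,0,0,0],[0.2,-233,343,-25,0,0,0],[0.2,-233,343,-25,0,0,0],[0.2,-233,343,-25,0,0,0],[0.2,-233,343,-25,0,0,0],[0.2,-233,343,-25,0,0,0]])

```text
t: 7.75
position: [0.5584, 0.0159, 0.1997]
tool_rot: [-3.139, 0.002, 0.787]
wrist_force: [1.2, 0.1, -1.2]
width: 0.0362
gripper_force: 70.1
```

```bash
python3 - <<'E'
from h import *
s=sense(); T=R.from_euler('xyz',s['tool_rot']); print(s['position'],s['tool_rot'],T.inv().apply(np.array([.5724,-.0451,.18])-s['position']))
E
```

```text
[0.55836523 0.0158958  0.19969185] [-3.13945467e+00  2.30856339e-03  7.87234882e-01] [-0.0332583   0.05303569  0.01965533]
```

play_rows(steps=[[0.2,-35,53,0,0,0,0],[0.2,-35,53,0,0,0,0],[0.2,-35,53,20,0,0,0],[0.2,-35,53,20,0,0,0],[0.2,-35,53,20,0,0,0]])

```text
t: 8.25
position: [0.571, -0.0432, 0.1801]
tool_rot: [-3.139, 0.002, 0.788]
wrist_force: [0.2, 0.5, 0.1]
width: 0.037
gripper_force: 70.1
```

```bash
python3 - <<'E'
from incap import *
s=sense(); print(s['position'],s['tool_rot'],s['wrist_force'],s['t']); snap('wrist','w5'); incap('w5',s)
E
```

```text
[ 0.571  -0.0432  0.1801] [-3.1387  0.0018  0.7883] [0.2228 0.5491 0.1059] 8.25
top z(tool) -0.011621439867221478 n 7082 slopes [ 0.0096 -0.0015 -0.0115] centre mm -1.1715970039367676 -0.10573738813400269 20.534757614135742 front edge x 0.08717648495177836 0.017074484955350452
```

View pics/w5.png

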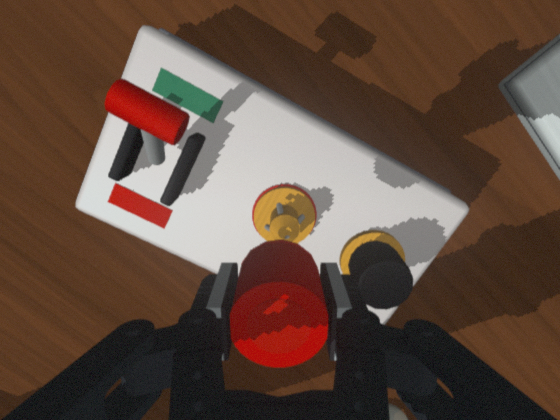

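The handle stays off at (147,110). The collar, around (284,216), shows just beyond the held cap. I'll fit it to get the offset in tool axes.

```bash
cat > col.py <<'E'
from incap import *
from scipy.optimize import least_squares
def col(f,s,box,vmax):
    p,d,m=load(f); h=cv2.cvtColor(p,cv2.COLOR_RGB2HSV); u0,u1,v0,v1=box; g=np.zeros(d.shape,np.uint8)
    g[v0:v1,u0:u1]=(abs(h[v0:v1,u0:u1,0].astype(int)-20)<9)&(h[v0:v1,u0:u1,1]>90)
    q=max(cv2.findContours(g,0,1)[0],key=cv2.contourArea)[:,0]; q=cv2.convexHull(q)[:,0]; q=q[q[:,1]<vmax]
    W=np.array([onz(m,u,v,.066) for u,v in q])
    r=least_squares(lambda x:np.hypot(W[:,0]-x[0],W[:,1]-x[1])-.022,W.mean(0)[:2],loss='soft_l1',f_scale=.0005)
    T=R.from_euler('xyz',s['tool_rot']); print('collar',r.x,'rms',np.sqrt(np.mean(r.fun**2)),'in tool',T.inv().apply(np.r_[r.x,.066]-s['position']))
E
python3 - <<'E'
from col import *
s=sense(); col('w5',s,(245,325,178,250),228)
E
```

```text
collar [ 0.5713 -0.0478] rms 0.00021691361160691648 in tool [-0.0037  0.0033  0.1148]
```

play_rows(steps=[[0.2,-2,3,0,0,0,0],[0.2,-2,3,25,0,0,0],[0.2,-2,3,45,0,0,0],[0.2,-2,3,50,0,0,0],[0.2,-2,3,50,0,0,0],[0.2,-2,3,50,0,0,0]])

```text
t: 8.9
position: [0.5736, -0.0475, 0.1322]
tool_rot: [3.14, -0.001, 0.787]
wrist_force: [-0.6, 0.4, 0.4]
width: 0.0367
gripper_force: 70.1
```

```bash
python3 - <<'E'
from col import *
s=sense(); print(s['position'],s['tool_rot'],s['wrist_force'],s['t']); p,d,m=snap('wrist','w6'); incap('w6',s)
T=R.from_euler('xyz',s['tool_rot']); print('est collar in tool',T.inv().apply(np.array([.5712,-.0472,.066])-s['position']))
c=cv2.resize(p[180:400,170:390],(600,600)); cv2.imwrite('pics/c6.png',c[:,:,::-1])
try: col('w6',s,(230,330,190,262),250)
except Exception as e: print(e)
E
```

```text
[ 0.5736 -0.0475  0.1322] [ 3.1405 -0.0011  0.7873] [-0.6381  0.4251  0.389 ] 8.9
top z(tool) -0.011114035173434688 n 7023 slopes [ 0.0091  0.0007 -0.011 ] centre mm -2.5623793601989746 -0.37491726875305176 19.852479934692383 front edge x 0.08769140751892406 0.016465195258241815
est collar in tool [-0.0016 -0.002   0.0662]
collar [ 0.5709 -0.0479] rms 0.00025840825585223654 in tool [-0.0023 -0.0017  0.0662]
```

View pics/c6.png

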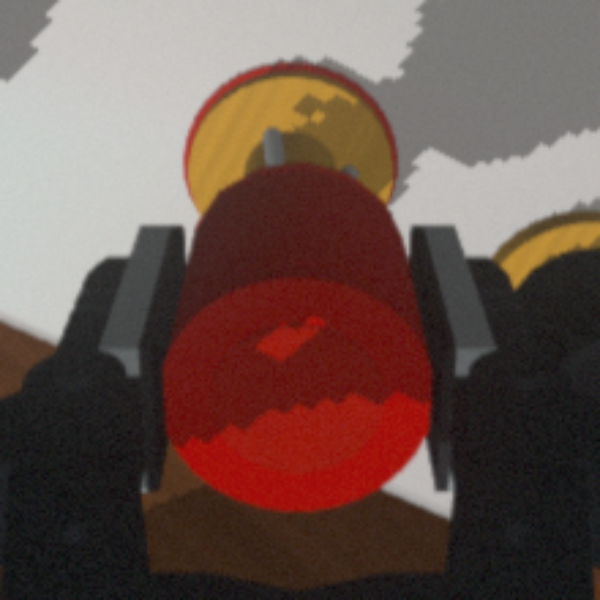

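The cap is right over the collar, which appears at crop (290,135), about 1.5 mm off in tool y. I'll correct and descend.

play_rows(steps=[[0.2,0,-1.5,0,0,0,0],[0.2,0,-1.5,8,0,0,0],[0.2,0,-1.5,14,0,0,0],[0.2,0,-1.5,18,0,0,0],[0.2,0,-1.5,20,0,0,0],[0.2,0,-1.5,20,0,0,0]])

```text
t: 9.55
position: [0.5717, -0.0467, 0.1108]
tool_rot: [-3.141, 0.0, 0.787]
wrist_force: [0.5, -0.1, -0.4]
width: 0.037
gripper_force: 70.1
```

play_rows(steps=[[0.2,0,0,2,0,0,0],[0.2,0,0,4,0,0,0],[0.2,0,0,5,0,0,0],[0.2,0,0,6,0,0,0],[0.2,0,0,6,0,0,0]])

```text
t: 10.05
position: [0.5727, -0.0468, 0.1065]
tool_rot: [3.14, -0.001, 0.787]
wrist_force: [-1.1, -1.1, 6.1]
width: 0.0369
gripper_force: 70.9
```

play_rows(steps=[[0.2,0,0,1,0,0,0],[0.2,0,0,2,0,0,0],[0.2,0,0,3,0,0,0],[0.2,0,0,3,0,0,0]])

```text
t: 10.45
position: [0.5732, -0.0467, 0.104]
tool_rot: [3.139, -0.002, 0.787]
wrist_force: [0.0, -0.9, 10.2]
width: 0.0367
gripper_force: 71.1
```

play_rows(steps=[[0.2,0,0,1,0,0,0],[0.2,0,0,2,0,0,0],[0.2,0,0,3,0,0,0],[0.2,0,0,3,0,0,0]])

```text
t: 10.85
position: [0.5725, -0.0468, 0.0998]
tool_rot: [3.14, -0.001, 0.787]
wrist_force: [0.9, 0.1, 0.7]
width: 0.0368
gripper_force: 70.2
```

play_rows(steps=[[0.2,0,0,1,0,0,0],[0.2,0,0,2,0,0,0],[0.2,0,0,2,0,0,0]])

```text
t: 11.15
position: [0.5713, -0.0466, 0.0968]
tool_rot: [-3.141, 0.001, 0.787]
wrist_force: [0.7, -0.3, -0.4]
width: 0.0366
gripper_force: 71.4
```

play_rows(steps=[[0.2,0,0,1,0,0,0],[0.2,0,0,2,0,0,0],[0.2,0,0,3,0,0,0],[0.2,0,0,4,0,0,0],[0.2,0,0,4,0,0,0]])

```text
t: 11.65
position: [0.5717, -0.0467, 0.0945]
tool_rot: [3.141, 0.001, 0.787]
wrist_force: [-3.0, 0.4, 10.1]
width: 0.0365
gripper_force: 72.6
```

play_rows(steps=[[0.2,0,0,0.5,0,0,0],[0.2,0,0,0.5,0,0,0],[0.2,0,0,0.5,0,0,0],[0.2,0,0,0.5,0,0,0],[0.2,0,0,0.5,0,0,0]])

```text
t: 12.15
position: [0.5717, -0.0467, 0.0945]
tool_rot: [3.141, 0.001, 0.787]
wrist_force: [-3.6, 0.5, 15.0]
width: 0.0366
gripper_force: 72.9
```

```bash
python3 - <<'E'
from incap import *
s=sense(); print(s['position'],s['tool_rot'],s['wrist_force'],s['t']); p,d,m=snap('wrist','w7'); incap('w7',s); q,_,_=snap('scene','s7')
o=np.hstack([p[:,:400],cv2.resize(q[130:270,180:320],(400,420))]); cv2.imwrite('pics/c7.png',o[:,:,::-1]); print(sense()['wrist_force'])
E
```

```text
[ 0.5717 -0.0467  0.0945] [3.141  0.0007 0.7867] [-3.6271  0.4926 14.9883] 12.15
top z(tool) -0.010988650639690793 n 6973 slopes [ 0.008   0.0016 -0.0109] centre mm -2.4134438037872314 -0.4205537736415863 19.607160568237305 front edge x 0.11985796436613973 0.016434703059413996
[-3.1537 -0.0909 13.0119]
```

View pics/c7.png

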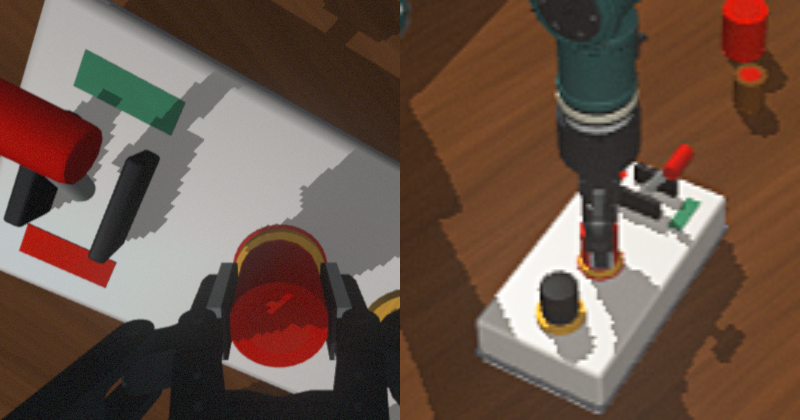

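The cap sits flush on the collar at (280,240), and the handle is still off. I'll ease the push to about 10 N and check that it's steady.

play_rows(steps=[[0.2,0,0,-0.2,0,0,0],[0.2,0,0,-0.2,0,0,0],[0.2,0,0,-0.2,0,0,0],[0.2,0,0,-0.2,0,0,0],[0.2,0,0,-0.2,0,0,0],[0.2,0,0,-0.2,0,0,0],[0.2,0,0,-0.2,0,0,0],[0.2,0,0,-0.2,0,0,0]])

```text
t: 13.05
position: [0.5717, -0.0467, 0.0945]
tool_rot: [3.141, 0.001, 0.787]
wrist_force: [-3.0, 0.6, 13.0]
width: 0.0362
gripper_force: 72.7
```

play_rows(steps=[[0.2,0,0,0,0,0,0],[0.2,0,0,0,0,0,0],[0.2,0,0,0,0,0,0],[0.2,0,0,0,0,0,0],[0.2,0,0,0,0,0,0],[0.2,0,0,0,0,0,0],[0.2,0,0,0,0,0,0],[0.2,0,0,0,0,0,0]])

```text
t: 13.85
position: [0.5717, -0.0467, 0.0945]
tool_rot: [3.141, 0.001, 0.787]
wrist_force: [-3.3, 0.5, 13.4]
width: 0.0364
gripper_force: 72.7
```

Steady at about 13 N; trimming slightly more.

play_rows(steps=[[0.2,0,0,-0.2,0,0,0],[0.2,0,0,-0.2,0,0,0],[0.2,0,0,-0.2,0,0,0],[0.2,0,0,-0.2,0,0,0],[0.2,0,0,-0.2,0,0,0],[0.2,0,0,-0.2,0,0,0]])

```text
t: 14.45
position: [0.5717, -0.0467, 0.0945]
tool_rot: [3.141, 0.001, 0.787]
wrist_force: [-2.1, -0.2, 10.7]
width: 0.0364
gripper_force: 72.6
```

```bash
python3 -c "
from workcell import *
f=sense()['wrist_force']; print(f)
if 8<f[2]<16: print(sign_off())"
```

```text
[-2.14104627 -0.20261287 10.67947879]
the job is handed in; nothing more can be done
None
```

I handed the job in at about 14.5 s: the isolator is at its off stop, and the small red cap has clicked on and sits flush on the collar, still gripped and pressed down with about 10.7 N.

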